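# Rake the heaped plugs level in the sorting bed

## Robot

A 7-joint arm with a two-finger parallel gripper is mounted at the origin on a cart in front of the work surface, level with it; the furniture and walls round the work are solid. World frame = base frame: x ahead of the robot, y to its left, z up, the work surface at z = 0. Lengths are in m, angles in rad, forces in N, time in s.
With the tool pointing down it reaches from about 0.4 to 0.85 m from the base axis. Payload 10.4 kg.
Tool frame: the origin (TCP) lies at the very end of the fingers, on their centre line; the grasp point (between the pads) lies 19 mm behind it; z points along the fingers, y is the direction in which the jaws open and shut (so a half turn about z gives the same grasp; the last joint's range is limited). The gripper opens to 85 mm and grips with 20 to 120 N. Pads are 22 mm wide; open, the fingers measure 114 mm over their backs; the gripper's body (76 mm by 85 mm) begins 54 mm behind the grasp point. The pads swing forward as they close: fully open they stand 13 mm farther back than shut.
Start: joints at [1.155, 0.332, -0.065, 1.46, 0.022, 1.35, -0.088], TCP at [0.239, -0.577, 0.231] pointing down, gripper open.
Joint ranges: [-2.6, 2.6], [-0.5, 2.12], [-1.47, 1.34], [0.16, 2.42], [-1.27, 4.41], [0.06, 2.06], [-2.6, 2.6]. Speed limits (rad/s): [2.22, 2.22, 2.79, 2.79, 3.14, 3.14, 3.14].

## Interface

Orientations are given as a unit quaternion [x, y, z, w].
In Python, from cell import status, imaging, bot, models gives the robot as it stands.
- The arm moves only by the shell command python3 -m inch 'ROWS' [FORCE]. ROWS is text: rows parted by semicolons, each of 7 numbers parted by spaces: the gripper's target within -1 to 1 (fully open at 1, half-way at 0, shut at -1), then the shift along the tool's x, y, z in mm, then the turn, a rotation vector about the tool's x, y, z in rad. A call has exactly 5 rows; each row shifts and turns the commanded pose from where the row before left it, along the tool's axes as they then stand; what a row does not reach is not made up. A row lasts 1/12 s, in which the tool goes at most 41.7 mm and 7.16 degrees, less where a joint would pass 70% of its speed; a pose out of reach is approached as far as the arm can. A call with a gripper value outside its range is refused whole. The fingers move at their own pace and stop on an object; FORCE is the grip in N (left out, the last holds). Time passes only in rows, so rows that do not move let the fingers close, or fill a call up. It gives the time, the measured TCP pose, the force and the opening at its end, in the units of the state.
- status.get_state(): the state, without advancing time (a new reading comes with each control period).
- imaging.grab_frame(name): name is "side" or "top"; returns the picture (400x640x3 uint8, red, green, blue); there is no depth.
- imaging.camera_params(name): a dict with "fx", "fy", "cx", "cy" (pixels), "distortion" ([k1, k2, p1, p2, k3] as OpenCV has them; the pictures are not rectified), "R" (3x3) and "t" (3): a world point X has camera coordinates R X + t. Camera axes: x right, y down, z forward; pixel columns grow to the right and rows downward; lengths in m; the calibration is good to about 2 mm. A picture is of the moment at which its call begins. camera_params takes no time and is no camera call.
- bot.close_job(): hands the job in, once; it reports no verdict.
Trained networks look in the newest picture that a camera, given by its name, has taken for a name from the list of things; names that differ only in an ending like _2 or _b are one class to them, and where a whole thing is asked for, a point or a joint stands for the part that bears it (a point fixed in the world has none). Each returns a list of dicts, best first, with "p" (0 to 1); they miss things now and then, are a little off and sometimes report something else, mostly with a low value. They report only what shows in the picture. A call takes as long as a camera call. They do not tell look-alikes from the thing itself.
- models.outline_of(query, camera): "mask" (400x640 bool, what is visible of it).
- models.mark_of(query, camera): "at" ([x, y, z] in m, in world coordinates, good to about 4 mm: a listed point, or the origin of a listed thing).
The state is a dict: "clock": time; "joints": joint angles; "qd": joint speeds; "joint_efforts": joint torques, N m; "eef_pos": TCP position; "eef_rot": TCP orientation; "ft_force": force on the tool from outside, world axes, zero at the start; "wrist_torque": the same for the moment, N m; "grip_width": opening from 0.0 (shut) to 1.0 (fully open).
Only numpy, scipy, OpenCV 4.12 (cv2) and the standard library are available. Lean on these libraries where they do the work, as an engineer would, in place of code of your own. Each camera call takes 0.05 s, during which the arm holds its last target.

## Task

Two plugs lie heaped on top of the layer of plugs at the far end of the metal bed. Pick up the little rake and draw these two back onto the bare near end, so that they lie flat on the bed's floor and all the plugs are one deep; touch the two only with the rake, not with the gripper. Then stand the rake back on the table, upright on its tines and leg, clear of the bed.

Things in the scene. Friction and masses are not known exactly. Their poses are not given: they have to be found in the camera images.
- bed: Fixed open dark metal tray, 208 (x) x 96 (y) x 12 mm, walls 4 mm, 12 mm tabs on both ends. Origin: centre of its underside; z up, +x to its far end (away from the robot, turned up to 15 degrees). Floor at z = 4 mm. Four loose plugs, two by two, form one layer on the floor at the far end, x = +15 to +100 mm, tops at z = 16 mm; the near end, x = -100 to +15, is bare.
- rake: Rake with wooden handle, 0.16 kg, on the table left or right of the bed. Origin under the handle's middle, level with the tine tips; z up, +x to the head. Handle 18 mm wide (y), 20 high, x = -72 to +72, centre at z = 50 mm; grip it at x = 0. Head at x = +90: cross bar 74 mm wide (y), 7 tines 6 mm thick down to z = 0. Wire leg at x = -62, 50 wide, down to z = 0.
- plug_a_mid (a point): Centre of a heaped plug: round grey plastic disc, 42 mm across, 12 mm high, 25 g, lying flat on the layer in the bed's left (+y) half, underside 16 mm above the bed's underside. z is its axis.
- plug_b_mid (a point): Centre of the other heaped plug, the same, in the bed's right (-y) half.
There are look-alikes about, which are no part of the job. What is shaped like the part that bears plug_b_mid but red or turquoise is not meant.

How it is judged:
On the way:
1. the rake is lifted off the table (height (world z) of rake above 0.015 m), for 0.2 s.
At the end, for the whole second after the job is handed in: Both heaped plugs lie on the floor of the bed's near part, inside its walls, flat to within 10 degrees (centre less than 15 mm above the bed's underside); the rake stands at rest on the table, upright to within 10 degrees, not touching the bed (z of each of plug_a_mid, plug_b_mid in the frame of bed below 0.015 m and x of plug_a_mid in the frame of bed between -0.1 and 0.04 m and y of plug_a_mid in the frame of bed between -0.044 and 0.044 m and angle between the z axis of each of plug_a_mid, plug_b_mid and the z axis of bed, either way round below 0.175 rad and x of plug_b_mid in the frame of bed between -0.1 and 0.04 m and y of plug_b_mid in the frame of bed between -0.044 and 0.044 m and height (world z) of rake between -0.01 and 0.01 m and angle between rake's own z axis and vertical below 0.175 rad and contact force between rake and bed below 0.1 N and linear speed of rake below 0.02 m/s).
It fails at once if the gripper or arm touches one of the two heaped plugs (contact force between any of the fingers, the arm and plug_a above 0.3 N or contact force between any of the fingers, the arm and plug_b above 0.3 N).
It also fails if it takes over 45 s, if anything falls off the work surface, if the arm or the gripper's body presses on something with over 40 N, if the wrist force passes 120 N, or if a joint passes its speed limit or range.

## Working session

There is one attempt and no reset: what is moved stays moved. The work goes in short steps, Python scripts to look and compute and a shell command to move; the robot and the scene stay as the last step left them, time stands still between calls to the robot, and variables do not carry over. Pictures are saved under pics/ and viewed, and the job is handed in when it is done.

```bash
ls; mkdir -p pics
python3 - <<'E'
from cell import status, imaging, bot, models
import cv2,json
print(status.get_state())
for c in ("side","top"):
    im=imaging.grab_frame(c); cv2.imwrite(f"pics/{c}0.png",im[:,:,::-1])
    p=imaging.camera_params(c); print(c,{k:(v.tolist() if hasattr(v,'tolist') else v) for k,v in p.items()})
    for q in ("bed","rake","plug_a_mid","plug_b_mid"):
        print(c,q,[(round(d['p'],2),[round(float(v),4) for v in d['at']]) for d in models.mark_of(q,c)])
E
```

```text
pics
{'clock': 0.0, 'joints': array([ 1.1553711 ,  0.33287766, -0.06469611,  1.46093992,  0.02159061,
        1.34990001, -0.08853776]), 'qd': array([ 0.00115205, -0.00267942, -0.00200387,  0.00231163, -0.00080653,
       -0.00100862,  0.00052165]), 'joint_efforts': array([ 7.78795475e-04, -6.25447726e+01,  4.95811226e-02, -3.91608167e+01,
        1.62802351e-02,  9.98515345e-03,  3.10880205e-05]), 'eef_pos': array([ 0.23910186, -0.57704922,  0.23051298]), 'eef_rot': array([ 9.80774922e-01,  1.95141079e-01, -1.68082746e-04, -6.94891473e-04]), 'ft_force': array([-0.64224291, -0.29789653, -0.24503434]), 'wrist_torque': array([0.02244603, 0.01421319, 0.05363696]), 'grip_width': 0.9998075254513338}
side {'fx': 428.6308353434571, 'fy': 428.6308353434571, 'cx': 315.54223557780085, 'cy': 203.6118689838847, 'distortion': [-0.005318172219529146, 0.0, 0.0, 0.0, 0.0], 'R': [[0.9981526087448119, -0.060756034617459015, 0.0002718703529672185], [-0.025739030217253055, -0.4269079070572369, -0.9039287257386422], [0.055035188556068725, 0.9022518180361688, -0.42768304253386796]], 't': [-0.6302839445064
[... 450 characters left out ...]
6, 'distortion': [-0.042222946393264287, 0.0, 0.0, 0.0, 0.0], 'R': [[0.012443929103478463, -0.999922321527364, -0.0007067812917874344], [-0.9982905837798115, -0.01238324861122498, -0.05711887157845313], [0.05710568242330025, 0.0014163562967760752, -0.9983671343598054]], 't': [-0.012018756333176851, 0.6264030907777512, 1.1487793678873743]}
top bed [(0.87, [0.5919, -0.0044, -0.0004])]
top rake [(0.75, [0.632, 0.0129, 0.0224]), (0.69, [0.5023, -0.227, -0.0011])]
top plug_a_mid [(0.58, [0.634, 0.0123, 0.0236])]
top plug_b_mid [(0.81, [0.6342, -0.0261, 0.022]), (0.76, [0.6569, -0.1253, 0.0058]), (0.76, [0.8053, -0.0904, 0.006]), (0.72, [0.5805, -0.1378, 0.007]), (0.64, [0.4959, -0.1293, 0.0087])]
```

View pics/top0.png

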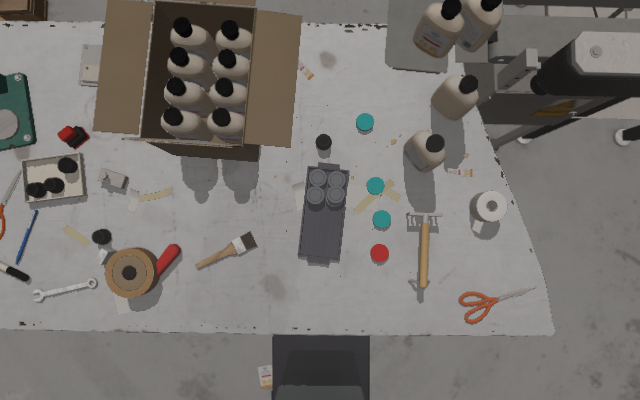

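View pics/side0.png

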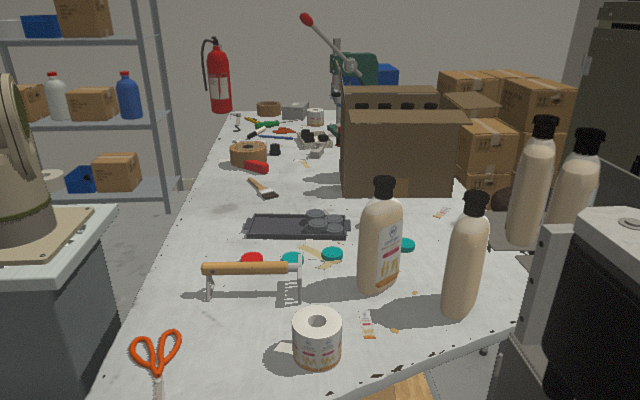

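```bash
cat > h.py <<'E'
from cell import status, imaging, bot, models
import cv2, numpy as np
def ray(cam,uv,z):
    p=imaging.camera_params(cam);K=np.array([[p['fx'],0,p['cx']],[0,p['fy'],p['cy']],[0,0,1]])
    n=cv2.undistortPoints(np.array([[uv]],float),K,np.array(p['distortion']))[0,0]
    R=np.array(p['R']);t=np.array(p['t']);c=-R.T@t;d=R.T@np.array([n[0],n[1],1])
    return c+d*(z-c[2])/d[2]
def proj(cam,X):
    p=imaging.camera_params(cam);K=np.array([[p['fx'],0,p['cx']],[0,p['fy'],p['cy']],[0,0,1]])
    return cv2.projectPoints(np.atleast_2d(np.array(X,float)),cv2.Rodrigues(np.array(p['R']))[0],np.array(p['t']),K,np.array(p['distortion']))[0][:,0]
def fr(cam,name,box,s):
    im=imaging.grab_frame(cam)[:,:,::-1];x0,y0,x1,y1=box
    cv2.imwrite(f"pics/{name}.png",cv2.resize(im[y0:y1,x0:x1],None,fx=s,fy=s,interpolation=cv2.INTER_CUBIC));return im
E
python3 - <<'E'
from h import *
fr("top","bedz",(290,155,450,300),4)
m=models.outline_of("bed","top")
for d in m[:1]:
    ys,xs=np.nonzero(d['mask']);P=np.array([ray("top",(x,y),0.012)[:2] for x,y in zip(xs,ys)],np.float32)
    (c,s,a)=cv2.minAreaRect(P);print(c,s,a,d['p']);print(cv2.boxPoints((c,s,a)))
for d in models.outline_of("rake","top"):
    ys,xs=np.nonzero(d['mask']);print('rake',d['p'],len(xs),xs.min(),xs.max(),ys.min(),ys.max())
    P=np.array([ray("top",(x,y),0.06)[:2] for x,y in zip(xs,ys)],np.float32);print(cv2.minAreaRect(P))
E
```

```text
(0.5920597314834595, -0.0034799277782440186) (0.09654125571250916, 0.22970175743103027) 84.4124755859375 0.62
[[ 0.47305465 -0.04033861]
 [ 0.701665   -0.0627038 ]
 [ 0.7110648   0.03337876]
 [ 0.48245448  0.05574394]]
rake 0.93 808 407 442 212 288
((0.5115927457809448, -0.22358357906341553), (0.07720661163330078, 0.1653563231229782), 87.82809448242188)
```

View pics/bedz.png

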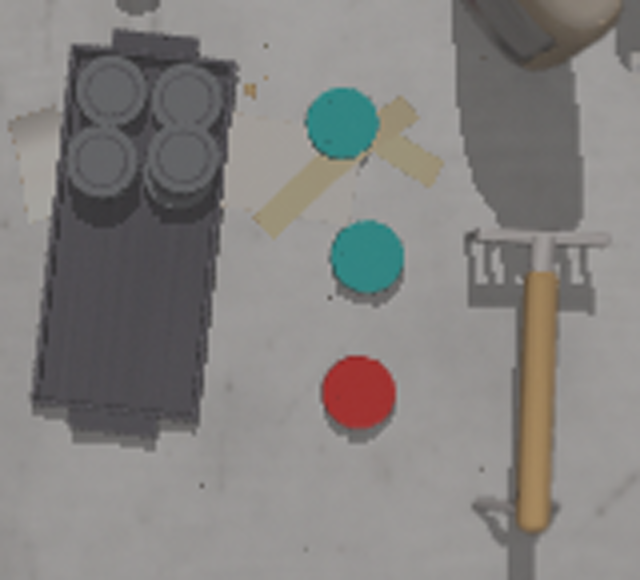

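Run:
```python
from h import *
for uv in [(423.4,285.5),(425.2,222.5),(408,214),(441.5,215)]: print(uv,ray("top",uv,0.06))
b=np.array([.592,-.0035,0]);a=-.098;R=np.array([[np.cos(a),-np.sin(a),0],[np.sin(a),np.cos(a),0],[0,0,1]])
corn=[b+R@np.array(p) for p in [(.104,.048,.012),(.104,-.048,.012),(-.104,-.048,.012),(-.104,.048,.012)]]
im0=imaging.grab_frame("top")[:,:,::-1].copy();im1=imaging.grab_frame("side")[:,:,::-1].copy()
for c,im in (("top",im0),("side",im1)):
    im=cv2.resize(im,None,fx=4,fy=4,interpolation=cv2.INTER_CUBIC)
    q=(proj(c,corn)+.5)*4;cv2.polylines(im,[q.astype(int)],True,(0,255,0),1)
    for x in (.039,.043):
        pass
    for P in [(.039,.0204,.028),(.043,-.0204,.028)]:
        pts=[b+R@(np.array(P)+.021*np.array([np.cos(t),np.sin(t),0])) for t in np.linspace(0,6.28,40)]
        cv2.polylines(im,[((proj(c,pts)+.5)*4).astype(int)],True,(0,0,255),1)
    x0,y0=(300,160) if c=="top" else (200,190)
    cv2.imwrite(f"pics/ov_{c}.png",im[y0*4:y0*4+480,x0*4:x0*4+700])
```

```text
(423.4, 285.5) [ 0.43428083 -0.22458283  0.06      ]
(425.2, 222.5) [ 0.57168397 -0.2281163   0.06      ]
(408, 214) [ 0.589886   -0.19021199  0.06      ]
(441.5, 215) [ 0.58856565 -0.26403078  0.06      ]
```

View pics/ov_top.png

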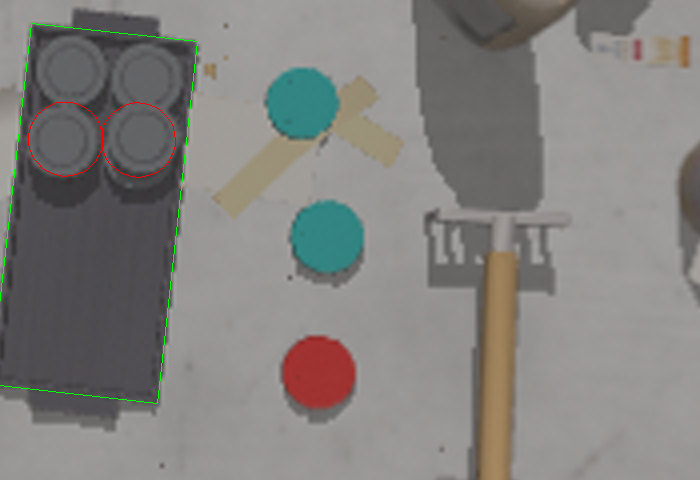

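View pics/ov_side.png

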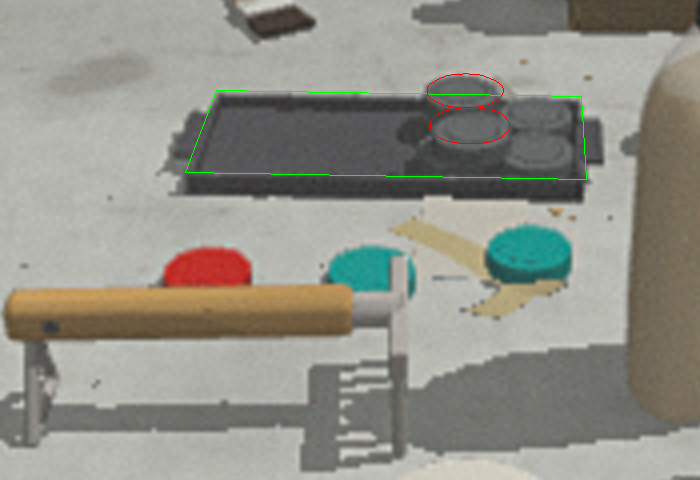

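```bash
python3 -m inch '1 0 0 0 0 0 0.105;1 0 0 0 0 0 0.105;1 0 0 0 0 0 0.105;1 0 0 0 0 0 0.105;1 0 0 0 0 0 0' 60
```

```text
clock: 1.17
eef_pos: [0.2393, -0.5774, 0.2314]
eef_rot: [1.0, -0.016, 0.0, 0.0]
ft_force: [-0.4, 0.7, -0.5]
grip_width: 1.0
```

```bash
python3 -m inch '1 20 -29 0 0 0 0;1 20 -29 0 0 0 0;1 20 -29 0 0 0 0;1 20 -29 0 0 0 0;1 20 -29 0 0 0 0'; python3 -m inch '1 20 -29 0 0 0 0;1 20 -29 0 0 0 0;1 20 -29 0 0 0 0;1 20 -29 0 0 0 0;1 20 -29 0 0 0 0'
```

```text
clock: 1.58
eef_pos: [0.3439, -0.4337, 0.2315]
eef_rot: [1.0, -0.012, 0.0, 0.0]
ft_force: [0.9, -0.4, 0.7]
grip_width: 0.999
clock: 2.0
eef_pos: [0.4478, -0.2915, 0.2316]
eef_rot: [1.0, -0.012, 0.0, 0.0]
ft_force: [0.1, -0.6, 0.1]
grip_width: 1.005
```

```bash
python3 -m inch '1 18 -22 0 0 0 0;1 18 -22 0 0 0 0;1 17.5 -22.5 0 0 0 0;1 0 0 30 0 0 0;1 0 0 30 0 0 0'; python3 -m inch '1 0 0 30 0 0 0;1 0 0 0 0 0 0;1 0 0 0 0 0 0;1 0 0 0 0 0 0;1 0 0 0 0 0 0'
python3 - <<'E'
from h import *
fr("top","t1",(370,160,490,300),4);fr("side","s1",(180,150,380,340),4)
E
```

```text
clock: 2.42
eef_pos: [0.5048, -0.2262, 0.1722]
eef_rot: [1.0, -0.01, 0.002, 0.001]
ft_force: [1.1, -1.5, -1.5]
grip_width: 0.999
clock: 2.83
eef_pos: [0.5036, -0.2285, 0.1437]
eef_rot: [1.0, -0.013, 0.002, 0.001]
ft_force: [-1.2, -0.5, 1.9]
grip_width: 0.997
```

View pics/t1.png

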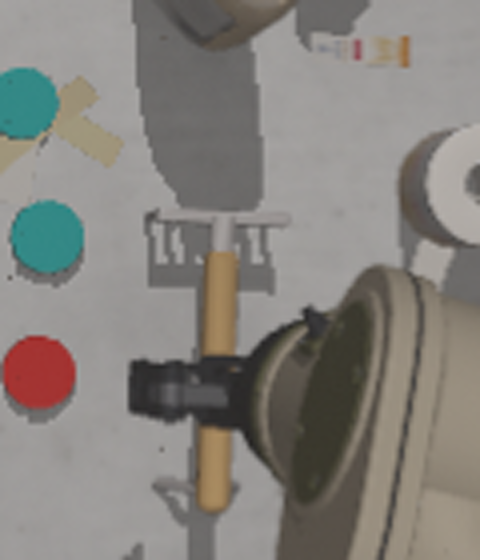

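View pics/s1.png

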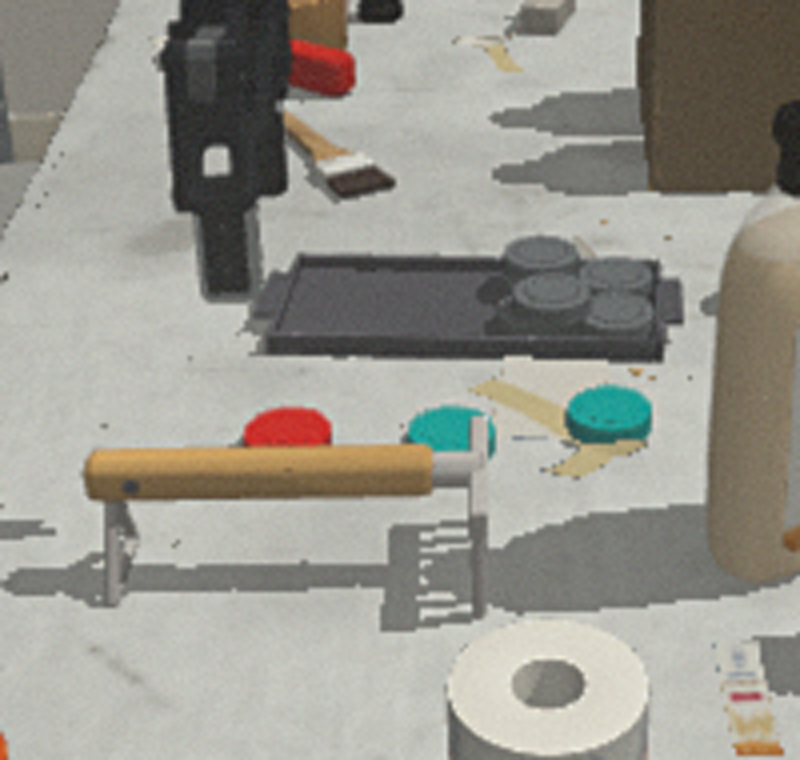

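```bash
python3 -m inch '1 0 -1.5 27 0 0 0;1 0 -1 27 0 0 0;1 0 0 27 0 0 0;1 0 0 28 0 0 0;1 0 0 0 0 0 0'; python3 -m inch '-0.7 0 0 0 0 0 0;-0.7 0 0 0 0 0 0;-0.7 0 0 0 0 0 0;-0.7 0 0 0 0 0 0;-1 0 0 0 0 0 0' 60;python3 -m inch '-1 0 0 0 0 0 0;-1 0 0 0 0 0 0;-1 0 0 0 0 0 0;-1 0 0 0 0 0 0;-1 0 0 0 0 0 0' 80
```

```text
clock: 3.35
eef_pos: [0.4998, -0.2246, 0.0285]
eef_rot: [1.0, -0.013, -0.003, -0.001]
ft_force: [-1.0, -0.2, -0.1]
grip_width: 1.0
clock: 3.77
eef_pos: [0.5032, -0.2258, 0.0337]
eef_rot: [1.0, -0.014, 0.001, 0.001]
ft_force: [-0.1, -0.4, -1.0]
grip_width: 0.3
clock: 4.18
eef_pos: [0.503, -0.2257, 0.0334]
eef_rot: [1.0, -0.014, 0.001, 0.0]
ft_force: [-1.3, 0.2, 6.7]
grip_width: 0.197
```

```bash
python3 -m inch '-1 0 0 -5 0 0 0;-1 0 0 -15 0 0 0;-1 0 0 -20 0 0 0;-1 0 0 -20 0 0 0;-1 0 0 -20 0 0 0'; python3 -m inch '-1 0 0 0 0 0 0;-1 0 0 0 0 0 0;-1 0 0 0 0 0 0;-1 0 0 0 0 0 0;-1 0 0 0 0 0 0'
python3 - <<'E'
from h import *
fr("side","s2",(180,150,380,340),4);fr("top","t2",(290,155,450,300),4)
E
```

```text
clock: 4.6
eef_pos: [0.5021, -0.2253, 0.1133]
eef_rot: [1.0, -0.014, -0.0, -0.0]
ft_force: [0.7, 0.6, -1.8]
grip_width: 0.195
clock: 5.02
eef_pos: [0.5018, -0.2252, 0.1112]
eef_rot: [1.0, -0.014, -0.001, -0.0]
ft_force: [0.1, 0.2, -1.7]
grip_width: 0.19
```

View pics/s2.png

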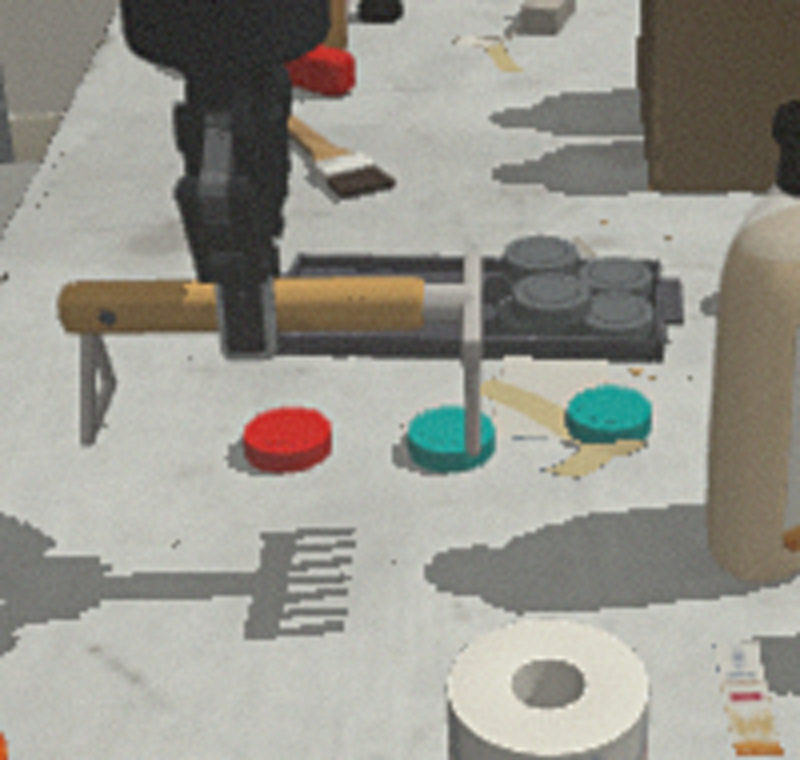

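View pics/t2.png

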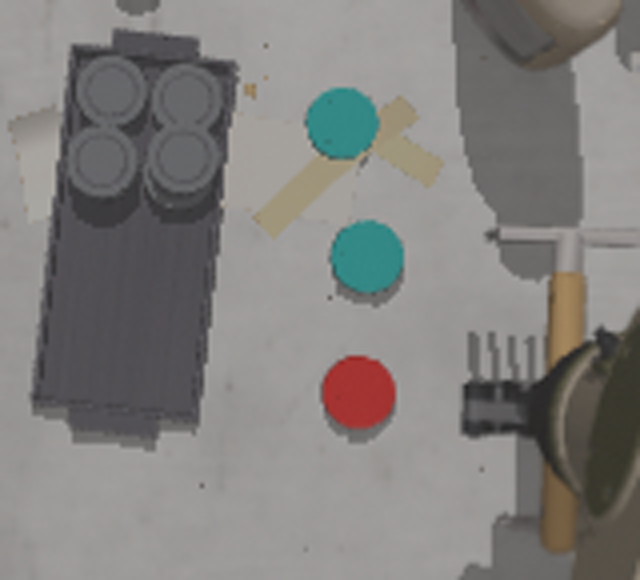

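Run:
```python
from h import *
for z in (.13,.14,.15): print(ray("top",(432.2,213.75),z), ray("top",(427,291),z))
from scipy.spatial.transform import Rotation as Ro
s=status.get_state();print(s['eef_pos'],Ro.from_quat(s['eef_rot']).as_matrix().round(4).tolist())
# predicted tip (near side, y=-37) in side
print(proj("side",[(.5018+.09,-.2252-.037-.0025,.078),(.5018+.09,-.2252+.037,.078),(.5018-.062,-.2252-.025,.078)]), (180+472/4,150+455/4),(180+88/4,150+443/4))
# bed frame targets
b=np.array([.592,-.0035]);a=-.098;c,s_=np.cos(a),np.sin(a);R=np.array([[c,-s_],[s_,c]])
for x in (.075,.07,.0,-.02): print(x,'tcp',b+R@np.array([x-.09,0]))
```

```text
[ 0.58912524 -0.22869681  0.13      ] [ 0.43099786 -0.2183795   0.13      ]
[ 0.58884743 -0.22658021  0.14      ] [ 0.43222219 -0.21636092  0.14      ]
[ 0.58856961 -0.22446361  0.15      ] [ 0.43344653 -0.21434233  0.15      ]
[ 0.50204003 -0.22527504  0.11154995] [[0.9996, -0.0272, -0.0012], [-0.0272, -0.9996, 0.0005], [-0.0012, -0.0005, -1.0]]
[[300.49517734 263.36977159]
 [299.20156261 238.80479721]
 [203.50666372 261.48091137]] (298.0, 263.75) (202.0, 260.75)
0.075 tcp [ 0.57707197 -0.00203235]
0.07 tcp [ 0.57209596 -0.00154314]
0.0 tcp [0.50243183 0.00530589]
-0.02 tcp [0.4825278  0.00726275]
```

```bash
python3 -m inch '-1 0 0 0 0 0 0.071;-1 0 -20 0 0 0 0;-1 0 -30 0 0 0 0;-1 5 -30 0 0 0 0;-1 8 -30 0 0 0 0'; python3 -m inch '-1 10 -30 0 0 0 0;-1 10 -30 0 0 0 0;-1 10 -30 0 0 0 0;-1 10 -20 0 0 0 0;-1 4 -9.5 0 0 0 0';python3 -m inch '-1 0 0 10 0 0 0;-1 0 0 10 0 0 0;-1 0 0 0 0 0 0;-1 0 0 0 0 0 0;-1 0 0 0 0 0 0'
python3 - <<'E'
from h import *
fr("side","s3",(180,150,380,300),4);fr("top","t3",(260,135,420,280),4)
E
```

```text
clock: 5.53
eef_pos: [0.5256, -0.1163, 0.112]
eef_rot: [0.999, -0.05, -0.0, 0.0]
ft_force: [1.4, -0.1, -2.7]
grip_width: 0.194
clock: 5.95
eef_pos: [0.5825, 0.0014, 0.1121]
eef_rot: [0.999, -0.047, 0.0, -0.001]
ft_force: [-0.3, 0.3, -1.8]
grip_width: 0.196
clock: 6.37
eef_pos: [0.5812, -0.0042, 0.0921]
eef_rot: [0.999, -0.05, -0.0, 0.0]
ft_force: [-0.0, 0.4, -1.9]
grip_width: 0.193
```

View pics/s3.png

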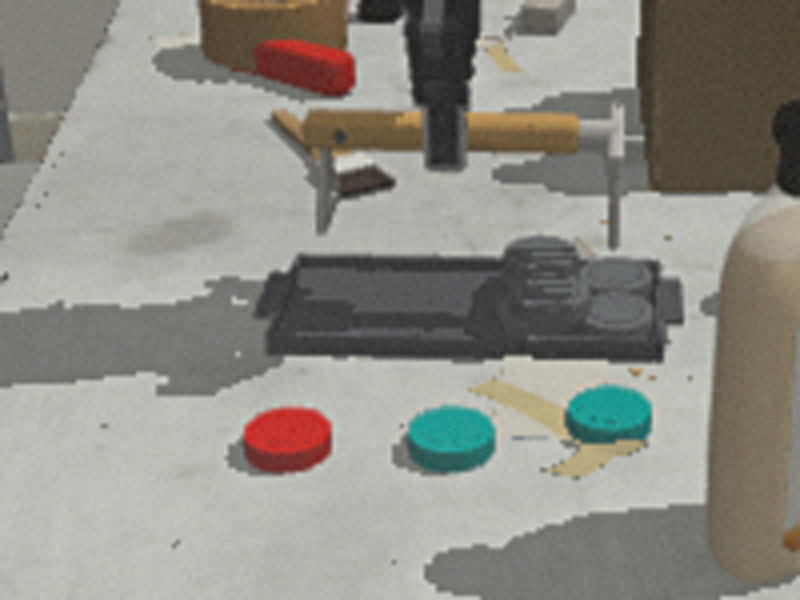

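View pics/t3.png

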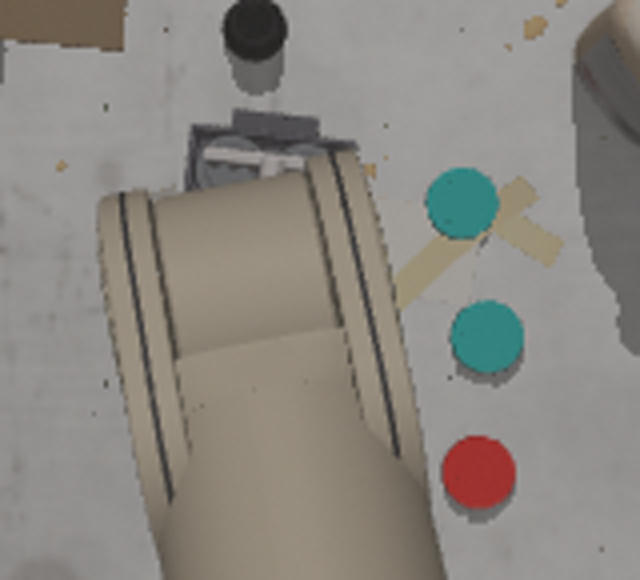

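Run:
```python
from h import *
b=np.array([.592,-.0035]);a=-.098;c,s_=np.cos(a),np.sin(a);R=np.array([[c,-s_],[s_,c]])
for z in (.11,.125):
  for uv in ((203,153),(330,164)):
    w=ray("top",(260+uv[0]/4,135+uv[1]/4),z)[:2];print(z,w,R.T@(w-b))
st=status.get_state();t=st['eef_pos'];print(t,R.T@(t[:2]-b))
# side tips
def bw(x,y,z): return [*(b+R@np.array([x,y])),z]
print((proj("side",[bw(.076,-.037,.0587),bw(.076,.037,.0587),bw(-.076,-.025,.0587),bw(-.076,.025,.0587)])-[180,150])*4)
```

```text
0.11 [0.671819   0.02315422] [0.07682808 0.03433608]
0.11 [ 0.6668338  -0.04374481] [ 0.07841242 -0.03272973]
0.125 [0.67025367 0.0227481 ] [0.07531    0.03377875]
0.125 [ 0.66533819 -0.04321543] [ 0.07687218 -0.03234922]
[ 0.58167605 -0.00356518  0.09263623] [-0.01026804 -0.00107499]
[[611.45195498 246.12829012]
 [611.54549496 186.40837346]
 [319.29896661 230.99242319]
 [333.43243205 191.12578004]]
```

```bash
python3 -m inch '-1 0 -1 15 0 0 0;-1 0 0 15 0 0 0;-1 0 0 8.5 0 0 0;-1 0 0 0 0 0 0;-1 0 0 0 0 0 0'
python3 - <<'E'
from h import *
fr("side","s4",(220,170,380,270),5)
print(status.get_state()['eef_pos'])
E
```

```text
clock: 6.88
eef_pos: [0.5817, -0.0018, 0.0539]
eef_rot: [0.999, -0.049, -0.0, 0.0]
ft_force: [1.7, -0.3, -1.5]
grip_width: 0.199
[ 0.58217381 -0.00174473  0.05452719]
```

View pics/s4.png

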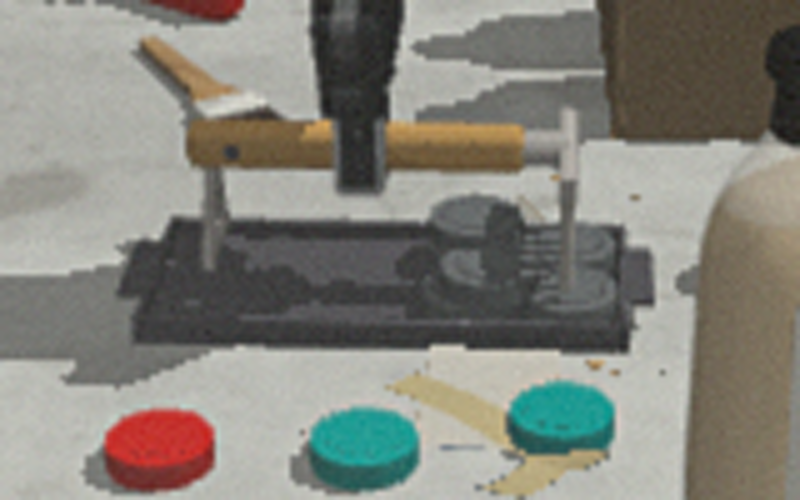

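```bash
python3 -m inch '-1 -3 0 0 0 0 0;-1 -4 0 0 0 0 0;-1 -4 0 0 0 0 0;-1 -4 0 0 0 0 0;-1 -4 0 0 0 0 0';python3 -m inch '-1 -4 0 0 0 0 0;-1 -4 0 0 0 0 0;-1 -4 0 0 0 0 0;-1 -4 0 0 0 0 0;-1 -4 0 0 0 0 0'
python3 - <<'E'
from h import *
fr("side","s5",(220,170,380,270),5)
print(status.get_state()['eef_pos'])
E
```

```text
clock: 7.35
eef_pos: [0.5625, 0.0003, 0.0541]
eef_rot: [0.999, -0.049, 0.0, 0.0]
ft_force: [0.2, -0.1, -1.4]
grip_width: 0.196
clock: 7.77
eef_pos: [0.5426, 0.0022, 0.0538]
eef_rot: [0.999, -0.049, 0.0, 0.0]
ft_force: [-0.1, -0.5, -1.2]
grip_width: 0.196
[0.54185115 0.00232505 0.05372935]
```

View pics/s5.png

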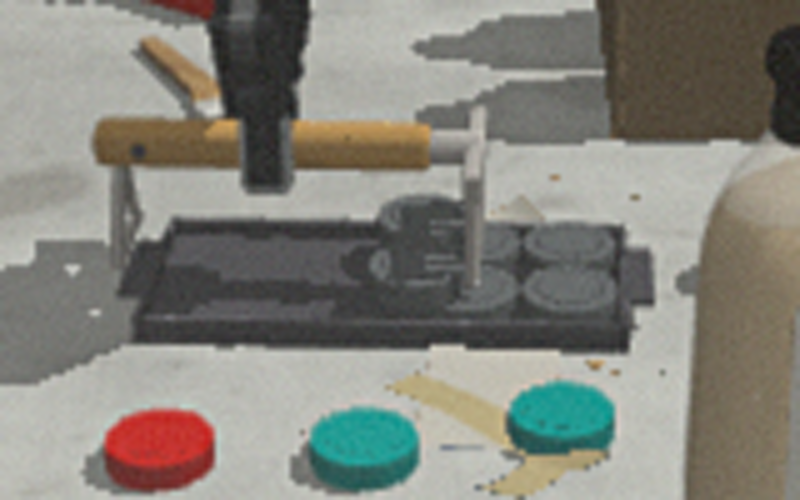

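```bash
python3 -m inch '-1 -4 0 0 0 0 0;-1 -4 0 0 0 0 0;-1 -4 0 0 0 0 0;-1 -4 0 0 0 0 0;-1 -4 0 0 0 0 0';python3 -m inch '-1 -3 0 0 0 0 0;-1 -3 0 0 0 0 0;-1 0 0 0 0 0 0;-1 0 0 0 0 0 0;-1 0 0 0 0 0 0'
python3 - <<'E'
from h import *
fr("side","s6",(220,170,380,270),5)
print(status.get_state()['eef_pos'])
E
```

```text
clock: 8.23
eef_pos: [0.5226, 0.0042, 0.0538]
eef_rot: [0.999, -0.049, -0.0, 0.0]
ft_force: [0.3, -0.7, -1.6]
grip_width: 0.196
clock: 8.65
eef_pos: [0.5172, 0.0047, 0.0539]
eef_rot: [0.999, -0.049, 0.0, 0.0]
ft_force: [-0.1, -0.3, -1.7]
grip_width: 0.195
[0.51720382 0.00467787 0.05382444]
```

View pics/s6.png

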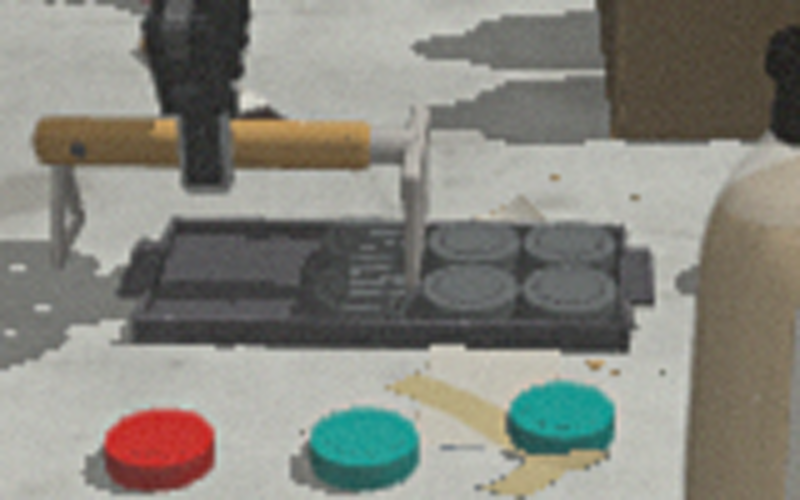

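```bash
python3 -m inch '-1 0 0 -10 0 0 0;-1 0 0 -20 0 0 0;-1 0 0 -20 0 0 0;-1 0 0 -10 0 0 0;-1 0 0 0 0 0 0';python3 -m inch '-1 0 20 0 0 0 0;-1 0 30 0 0 0 0;-1 0 30 0 0 0 0;-1 0 30 0 0 0 0;-1 0 30 0 0 0 0';python3 -m inch '-1 0 30 0 0 0 0;-1 0 30 0 0 0 0;-1 0 25 0 0 0 0;-1 0 0 0 0 0 0;-1 0 0 0 0 0 0'
python3 - <<'E'
from h import *
fr("side","s7",(220,170,380,270),5);fr("top","t7",(290,155,450,300),4)
for c in("side","top"):
  for q in ("plug_a_mid","plug_b_mid"): print(c,q,[(round(d['p'],2),[round(float(v),4) for v in d['at']]) for d in models.mark_of(q,c)])
E
```

```text
clock: 9.12
eef_pos: [0.5187, 0.0048, 0.1165]
eef_rot: [0.999, -0.049, 0.002, 0.0]
ft_force: [0.9, -1.2, -1.8]
grip_width: 0.19
clock: 9.53
eef_pos: [0.5025, -0.1359, 0.1129]
eef_rot: [0.999, -0.049, -0.001, 0.0]
ft_force: [0.5, -0.5, -1.7]
grip_width: 0.193
clock: 9.95
eef_pos: [0.4941, -0.2206, 0.1127]
eef_rot: [0.999, -0.051, -0.001, -0.0]
ft_force: [0.9, 0.8, -1.5]
grip_width: 0.195
side plug_a_mid [(0.49, [0.5842, 0.0191, 0.0114])]
side plug_b_mid [(0.84, [0.5014, -0.1346, 0.0042]), (0.67, [0.5797, -0.1365, 0.0054]), (0.56, [0.6587, -0.125, 0.0083]), (0.55, [0.8048, -0.0953, 0.0038]), (0.51, [0.5776, -0.0228, 0.0138]), (0.2, [0.5847, 0.0164, 0.0094])]
top plug_a_mid []
top plug_b_mid [(0.71, [0.8034, -0.0924, 0.0057]), (0.56, [0.5795, -0.1409, 0.0045]), (0.54, [0.6577, -0.124, 0.0054]), (0.5, [0.5776, -0.0248, 0.0087]), (0.48, [0.4965, -0.1331, 0.007])]
```

View pics/s7.png

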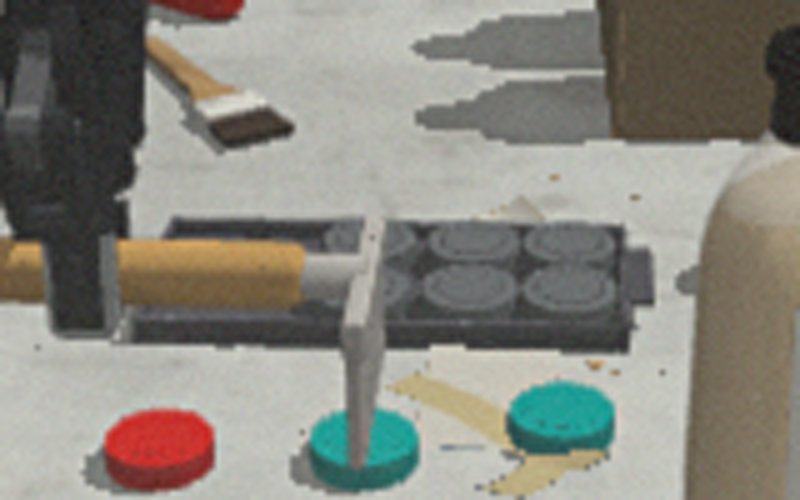

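View pics/t7.png

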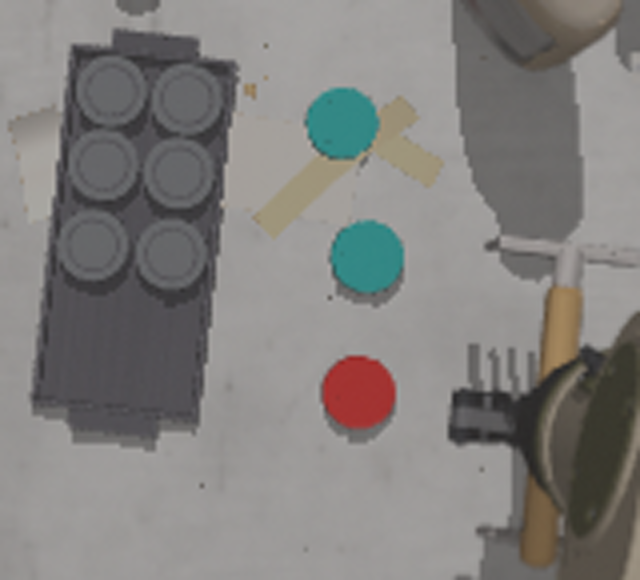

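```bash
python3 -m inch '-1 0 6 20 0 0 0;-1 0 0 20 0 0 0;-1 0 0 20 0 0 0;-1 0 0 12 0 0 0;-1 0 0 4 0 0 0';python3 -m inch '-1 0 0 1 0 0 0;-1 0 0 0 0 0 0;-1 0 0 0 0 0 0;-1 0 0 0 0 0 0;-1 0 0 0 0 0 0'
```

```text
clock: 10.67
eef_pos: [0.4934, -0.2242, 0.0359]
eef_rot: [0.999, -0.049, -0.001, -0.001]
ft_force: [0.6, 0.7, -1.7]
grip_width: 0.196
clock: 11.08
eef_pos: [0.4949, -0.2254, 0.0377]
eef_rot: [0.999, -0.049, 0.001, 0.0]
ft_force: [0.2, -0.1, -2.4]
grip_width: 0.191
```

```bash
python3 -m inch '-1 0 0 1 0 0 0;-1 0 0 1 0 0 0;-1 0 0 0 0 0 0;-1 0 0 0 0 0 0;-1 0 0 0 0 0 0';python3 -m inch '-1 0 0 1 0 0 0;-1 0 0 0 0 0 0;-1 0 0 0 0 0 0;-1 0 0 0 0 0 0;-1 0 0 0 0 0 0'
```

```text
clock: 11.5
eef_pos: [0.4944, -0.2252, 0.0348]
eef_rot: [0.999, -0.049, -0.0, 0.0]
ft_force: [0.0, -0.4, -0.5]
grip_width: 0.196
clock: 11.92
eef_pos: [0.4944, -0.2252, 0.0338]
eef_rot: [0.999, -0.049, 0.0, 0.0]
ft_force: [-0.9, 1.3, -2.3]
grip_width: 0.195
```

```bash
python3 -m inch '-1 0 0 0.7 0 0 0;-1 0 0 0 0 0 0;-1 0 0 0 0 0 0;-1 0 0 0 0 0 0;-1 0 0 0 0 0 0';python3 -m inch '-0.4 0 0 0 0 0 0;-0.2 0 0 0 0 0 0;0 0 0 0 0 0 0;0.3 0 0 0 0 0 0;0.6 0 0 0 0 0 0' 20;python3 -m inch '0.6 0 0 0 0 0 0;0.6 0 0 0 0 0 0;0.6 0 0 0 0 0 0;0.6 0 0 -10 0 0 0;0.6 0 0 -20 0 0 0'
python3 - <<'E'
from h import *
fr("side","s8",(180,150,380,340),4)
E
```

```text
clock: 12.33
eef_pos: [0.4945, -0.2253, 0.0334]
eef_rot: [0.999, -0.049, 0.0, 0.0]
ft_force: [-2.5, 1.2, 5.6]
grip_width: 0.201
clock: 12.75
eef_pos: [0.4944, -0.2252, 0.033]
eef_rot: [0.999, -0.049, 0.0, 0.0]
ft_force: [-0.9, -0.3, -0.2]
grip_width: 0.766
clock: 13.17
eef_pos: [0.493, -0.2245, 0.0619]
eef_rot: [0.999, -0.049, -0.002, -0.001]
ft_force: [0.4, 0.1, 0.2]
grip_width: 0.799
```

View pics/s8.png

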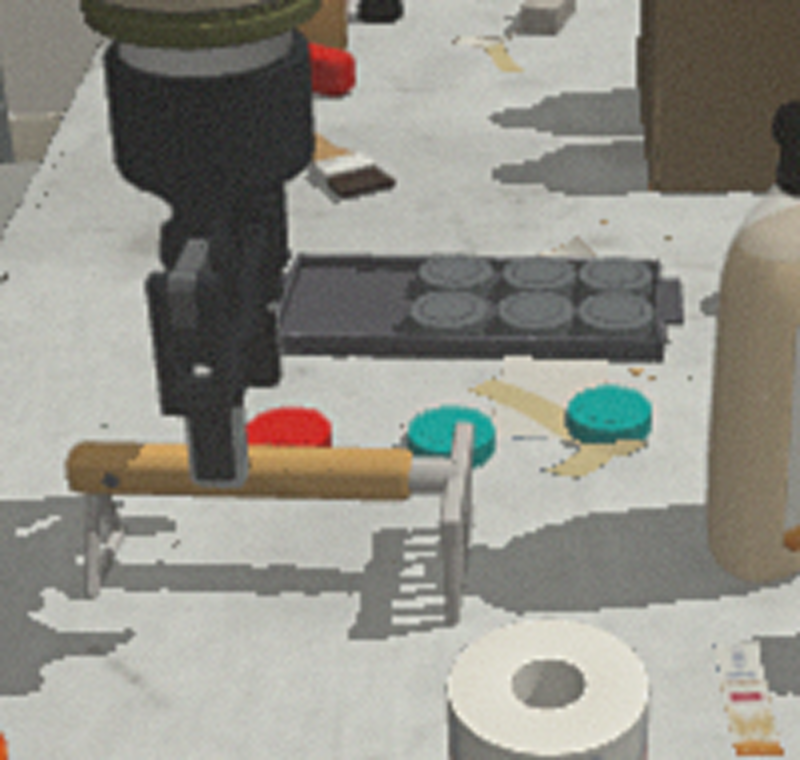

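Rake stands free on the table (head tips at about (455,625) zoomed), and six plugs lie in one flat layer. I'll retreat and do a last check.

```bash
python3 -m inch '0.6 0 0 -25 0 0 0;0.6 0 0 -30 0 0 0;0.6 0 0 -30 0 0 0;0.6 0 0 -20 0 0 0;0.6 0 0 0 0 0 0';python3 -m inch '0.6 -20 30 0 0 0 0;0.6 -20 30 0 0 0 0;0.6 -20 30 0 0 0 0;0.6 -20 30 0 0 0 0;0.6 0 0 0 0 0 0'
python3 - <<'E'
from h import *
fr("side","s9",(180,150,380,340),4);fr("top","t9",(290,155,450,300),4)
E
```

```text
clock: 13.63
eef_pos: [0.4968, -0.2259, 0.1738]
eef_rot: [0.999, -0.049, 0.004, 0.002]
ft_force: [0.7, -0.5, -0.0]
grip_width: 0.796
clock: 14.05
eef_pos: [0.3975, -0.343, 0.1683]
eef_rot: [0.999, -0.054, -0.001, 0.001]
ft_force: [0.2, -0.4, 0.2]
grip_width: 0.799
```

View pics/s9.png

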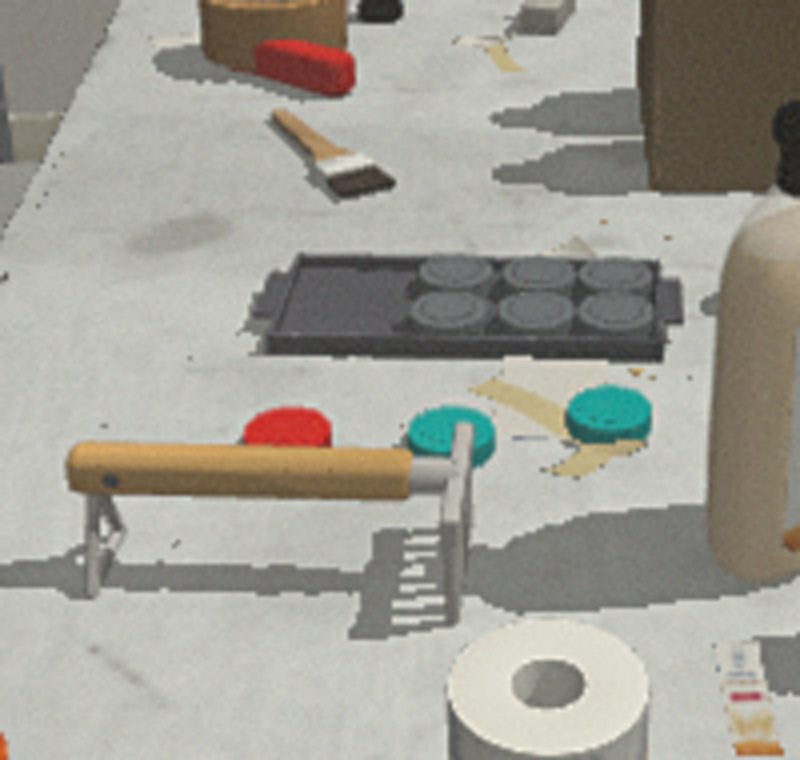

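View pics/t9.png

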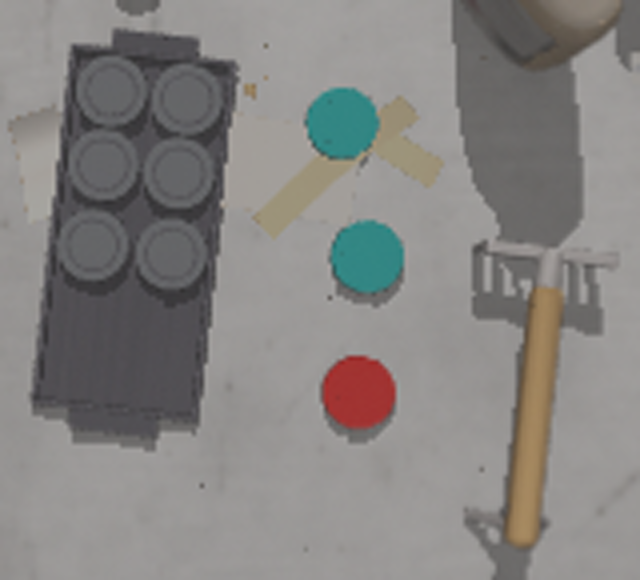

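```bash
python3 -c "
from cell import bot
print(bot.close_job())"
```

```text
the job is handed in; nothing more can be done
None
```

I drew the two heaped plugs off the layer in one pull with the rake, stood the rake back on the table right of the bed, and handed the job in at about 14 s of the 45 s. The hand-in reports no verdict.

- **Plugs:** The last top and side pictures show all six plugs flat and one deep. The two drawn plugs lie at bed x of about −0.01 m and inside the walls. The gripper stayed on the handle throughout and did not come near them.
- **Rake:** In the same pictures it stands upright on its tines and leg, clear of the bed and the look-alike discs.
- **Missed detections:** After the pull, the networks did not find the left plug in the top view. They found it in the side view only with p = 0.49, so I confirmed it by eye.

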